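# Close a glued temple joint in the butt-gluing jig and hold it on the stop

## Task

The glue is on: pick up the loose temple half with the rounded tip, lay it on the jig bed behind the front half with its square end facing it, butt the two square ends together with no gap, and push the pair along the channel against the sprung plunger until the front half sits hard on the steel stop. Keep it pressed there while the glue grabs: the program finishes still holding the tip half, pushing steadily, never ramming. Leave everything else on the bench where it is.

Things in the scene. Friction and masses are not known exactly. Their poses are not given: they have to be found in the camera images.
- jig: Butt-gluing jig, fixed to the bench. x = push direction along the channel towards the stop, y across, z up. Origin: underside of the 330 x 100 x 8 mm aluminium base plate, on the channel's centre line. On the plate lies a white plastic bed, 50 mm wide, from x = -140 to +85 mm, its flat top 16 mm above the bench. Behind the channel mouth the bed is open: no rails, room for fingers.
- channel_mouth (a point): Point on the bed's top, on the centre line, at jig x = +12 mm, axes as the jig's. From here to the stop (73 mm) two aluminium rails stand 8 mm above the bed, 26.5 mm apart (the blanks are 24 mm wide). Just behind it the rail ends flare outwards over about 20 mm, to about 35 mm apart.
- stop: Slotted steel stop block at the far end of the channel, part of the jig (its frame is the jig's: same origin and axes). Its flat face towards the channel is at jig x = +85 mm; it is 60 mm wide, 20 mm thick, top 34 mm above the bench. The plunger nose passes through its middle. The front half springs back off it once the push eases below about 9 N.
- stop_face (a point): Centre of the stop block's flat face, on the channel's centre line, 21 mm above the bench (half the blanks' thickness above the bed). Axes as the jig's: a point's x here is 0 on the stop and negative before it.
- plunger (a joint): Travel of the sprung plunger in m: 0 = fully out, its 6 mm round nose standing 10 mm proud of the stop face; pushed flush, with the front half on the stop, it reads 0.009 to 0.0095 (the nose sinks in a little). Pushing it needs 3 N at 0, growing 0.6 N per mm to about 9 N there; it springs back when let go. A black knob behind the stop moves with it.
- front_half: Front half of a temple, lying loose between the rails: dark brown acetate block 60 x 24 x 10 mm, both ends square, small steel hinge leaf on its top (3.9 mm high at most). Origin: centre of its underside; x along its length towards the stop, z up. Mass about 20 g. It starts 2 to 20 mm short of the plunger nose.
- front_half_joint (a point): Centre of the front half's rear square end (the joint face), 30 mm behind its origin (-x), 5 mm above its underside. Axes as the front half's.
- front_half_end (a point): Centre of the front half's leading square end, 30 mm ahead of its origin (+x), 5 mm above its underside.
- tip_half: The loose tip half, to be picked up: flat dark brown acetate bar, 95 mm long overall x 24 wide x 10 thick, one end square (joint face, x = +47.5 mm), the other rounded to a half circle (x = -47.5 mm). Origin: centre of its underside, z up; about 30 g. Starts flat on the bench to the robot's right, square end towards the robot's left within 40 degrees. The only blank with a rounded end.
- tip_half_joint (a point): Centre of the tip half's square end, 47.5 mm ahead of its origin (+x), 5 mm above its underside.
- spare_short: Bystander: spare blank of the same acetate, 60 x 24 x 10 mm, square ends, hinge leaf on top, lying on the bench. Origin: centre of its underside. Leave it.
- spare_strip: Bystander: spare narrow strip of the same acetate, 95 x 14 x 10 mm, square ends, lying on the bench. Origin: centre of its underside. Leave it.
- screwdriver: Bystander: small screwdriver, about 130 mm, black handle, lying between robot and jig. Leave it.
- glue: Bystander: small white glue bottle with blue nozzle, 31 mm diameter, 100 mm tall, standing beyond the jig. Origin: centre of its foot. Leave it standing.
- case: Bystander: green spectacle case 155 x 62 x 36 mm lying at the left. Origin: centre of its underside. Leave it.
- spectacles: Bystander: pair of black spectacles, 124 mm wide, 40 mm high, temples folded, standing beyond the jig. Origin: centre of the underside of the front. Leave them.
Things that resemble listed ones, but are neither listed nor needed, are in the scene too. Leave any green or turquoise look-alike of the tip_half alone.

How it is judged:
On the way, in this order (a step that is already met when the one before it is completed fails the run):
1. the tip half lies on the bed behind the front half, square end butted against it, before the plunger has been pushed more than 6 mm (x of tip_half_joint in the frame of front_half_joint between -0.0015 and 0.0015 m and y of tip_half_joint in the frame of front_half_joint between -0.0035 and 0.0035 m and z of tip_half_joint in the frame of front_half_joint between -0.0025 and 0.0025 m and angle between the x axis of tip_half and the x axis of front_half, either way round below 0.05 rad and z of front_half in the frame of jig between 0.014 and 0.018 m and z of tip_half in the frame of jig between 0.014 and 0.0185 m and y of tip_half_joint in the frame of stop_face between -0.003 and 0.003 m and x of tip_half_joint in the frame of stop_face between -0.11 and -0.055 m and value of joint plunger below 0.006 m).
2. the butted pair is pushed in until the front half sits on the stop (x of tip_half_joint in the frame of front_half_joint between -0.0015 and 0.0015 m and y of tip_half_joint in the frame of front_half_joint between -0.0035 and 0.0035 m and z of tip_half_joint in the frame of front_half_joint between -0.0025 and 0.0025 m and angle between the x axis of tip_half and the x axis of front_half, either way round below 0.05 rad and z of front_half in the frame of jig between 0.014 and 0.018 m and z of tip_half in the frame of jig between 0.014 and 0.0185 m and y of tip_half_joint in the frame of stop_face between -0.003 and 0.003 m and x of tip_half_joint in the frame of stop_face between -0.11 and -0.055 m and value of joint plunger above 0.0085 m and contact force between front_half and stop above 0.5 N), for 0.2 s.
At the end, for the whole second after the job is handed in: Through the last second: both halves on the bed, square ends butted (gap < 1.5 mm, 0.05 rad, edges within 3.5 mm); front half on the stop (within 1.5 mm, > 0.5 N), plunger in > 8.5 mm; joint carries > 4 N; fingers still push or grip the tip half (> 2 N); all at rest (all of step 2 and x of front_half_end in the frame of stop_face between -0.0015 and 0.002 m and angle between the x axis of front_half and the x axis of jig, either way round below 0.05 rad and contact force between tip_half and front_half above 4 N and contact force between the fingers and tip_half above 2 N and linear speed of each of tip_half, front_half below 0.01 m/s); the arm keeps its last pose, push and grip.
It fails at once if a bystander is shifted more than 25 mm (distance of any of spare_short, spare_strip, screwdriver, glue, case, spectacles from where it was at the start of the episode above 0.025 m).
It fails at once if the glue bottle is knocked over (angle between glue's own z axis and vertical above 0.6 rad).
It fails at once if the front half is rammed onto the stop with more than 60 N (contact force between front_half and stop above 60 N).
It also fails if it takes over 42 s, if anything falls off the work surface, if the arm or the gripper's body presses on something with over 40 N, if the wrist force passes 120 N, or if a joint passes its speed limit or range.

## Robot

A 6-joint arm with a two-finger parallel gripper is mounted at the origin on the work surface. World frame = base frame: x ahead of the robot, y to its left, z up, the work surface at z = 0. Lengths are in m, angles in rad, forces in N, time in s.
With the tool pointing down it reaches from about 0.35 to 0.775 m from the base axis. Payload 5.5 kg.
Tool frame: the origin (TCP) lies between the finger pads; the fingertips stand 19 mm ahead of it and the grasp point (between the pads) is the TCP; z points along the fingers, x is the direction in which the jaws open and shut, and the axes are right-handed (so a half turn about z gives the same grasp; the last joint's range is limited). The gripper opens to 85 mm and grips with 20 to 120 N. Pads are 22 mm wide; open, the fingers measure 114 mm over their backs; the gripper's body (76 mm by 85 mm) begins 54 mm behind the grasp point. The pads swing forward as they close: fully open they stand 13 mm farther back than shut.
Start: joints at [1.057, 0.313, 0.046, 1.304, 0, 1.431], TCP at [0.21, 0.535, 0.25] pointing down, gripper open.
Joint ranges: [-2.76, 2.76], [-0.86, 1.69], [-1.03, 1.26], [-2.2, 2.34], [-1.47, 1.5], [-3.14, 3.14]. Speed limits (rad/s): [2.57, 2.57, 3.14, 3.14, 3.14, 3.14].

## Interface

Orientations are given as a unit quaternion [w, x, y, z].
In Python, from workcell import env gives the robot as it stands. The module is installed in compiled form; this text tells all that it offers.
- The arm moves only by the tool carry_out, never from a script. Its argument "steps" is a list of rows, each a list of 7 numbers: the gripper command: -1 is shut, 1 is fully open, values between are in proportion, then the shift along the tool's x, y, z in m, then the turn, a rotation vector about the tool's x, y, z in rad. A call has 1 to 20 rows; each row shifts and turns the commanded pose from where the row before left it, along the tool's axes as they then stand; what a row does not reach is not made up. A row lasts 1/8 s, in which the tool goes at most 62.5 mm and 10.7 degrees, less where a joint would pass 70% of its speed; a pose out of reach is approached as far as the arm can. A call with a gripper value outside its range is refused whole. The fingers move at their own pace and stop on an object; "grip_force" is the grip in N (left out, the last holds). Time passes only in rows, so rows that do not move let the fingers close. It gives the time, the measured TCP pose, the force and the opening at its end, in the units of the state.
- env.get_state(): the state, without advancing time (a new reading comes with each control period).
- env.read_camera(name): name is "scene" or "top" or "wrist"; returns a dict with "color" (480x640x3 uint8, red, green, blue), "K" (3x3 intrinsics, pixels), "R" (3x3) and "t" (3): a world point X has camera coordinates R X + t. Camera axes: x right, y down, z forward; pixel columns grow to the right and rows downward; lengths in m; the calibration is good to about 2 mm. A picture is of the moment at which its call begins. There is no depth.
- env.hand_in(): hands the job in, once; it reports no verdict.
The state is a dict: "clock": time; "joint_pos": joint angles; "qvel": joint speeds; "tau": joint torques, N m; "tcp_pos": TCP position; "orientation": TCP orientation; "wrist_force": force on the tool from outside, world axes, zero at the start; "ft_torque": the same for the moment, N m; "finger_gap": finger opening in m.
Only numpy, scipy, OpenCV 4.12 (cv2) and the standard library are available. Lean on these libraries where they do the work, as an engineer would, in place of code of your own. Each camera call takes 0.05 s, during which the arm holds its last target. There are 200 camera calls.

## Working session

There is one attempt and no reset: what is moved stays moved. The work goes in short steps, Python scripts to look and compute and a tool call to move; the robot and the scene stay as the last step left them, time stands still between calls to the robot, and variables do not carry over. Pictures are saved under pics/ and viewed, about 8 in all and at most 12, crops included, and the job is handed in when it is done.

Besides the shell and the picture viewer there is one more tool, called after "Request:" by a JSON object that holds its "api" and its "payload". carry_out: Moves the arm, as the interface text tells. Its arguments: {"type":"object","properties":{"steps":{"type":"array","items":{"type":"array","items":{"type":"number"}}},"grip_force":{"type":"number"}},"required":["steps"]}

```bash
mkdir -p pics
python3 - <<'E'
from workcell import env
import cv2,numpy as np
s=env.get_state();print({k:np.round(v,3) for k,v in s.items()})
for n in("top","scene"):
    c=env.read_camera(n);cv2.imwrite(f"pics/{n}0.png",c["color"][:,:,::-1]);np.savez(f"{n}0.npz",**c);print(n,c["K"],c["R"].round(4),c["t"].round(4))
E
```

```text
{'clock': np.float64(0.0), 'joint_pos': array([ 1.057,  0.314,  0.045,  1.304, -0.   ,  1.431]), 'qvel': array([-0.001,  0.   , -0.002, -0.001,  0.   ,  0.001]), 'tau': array([ 1.0000e-03, -4.8062e+01,  2.9854e+01,  2.0000e-02, -0.0000e+00,
        0.0000e+00]), 'tcp_pos': array([0.21 , 0.535, 0.249]), 'orientation': array([ 0.   ,  0.826,  0.563, -0.001]), 'wrist_force': array([ 0.907, -0.765, -0.386]), 'ft_torque': array([ 0.061, -0.032, -0.044]), 'finger_gap': np.float64(0.085)}
top [[435.31222359   0.         316.88919307]
 [  0.         435.31222359 240.0233121 ]
 [  0.           0.           1.        ]] [[-0.0246 -0.9996  0.0157]
 [-0.9869  0.0217 -0.1597]
 [ 0.1593 -0.0194 -0.987 ]] [-0.0122  0.6003  0.9332]
scene [[585.9278787    0.         312.46000661]
 [  0.         585.9278787  234.74391725]
 [  0.           0.           1.        ]] [[ 0.2156  0.9765 -0.0073]
 [ 0.6702 -0.1534 -0.7262]
 [-0.7102  0.1517 -0.6875]] [-0.1336 -0.3668  1.9357]
```

View pics/top0.png

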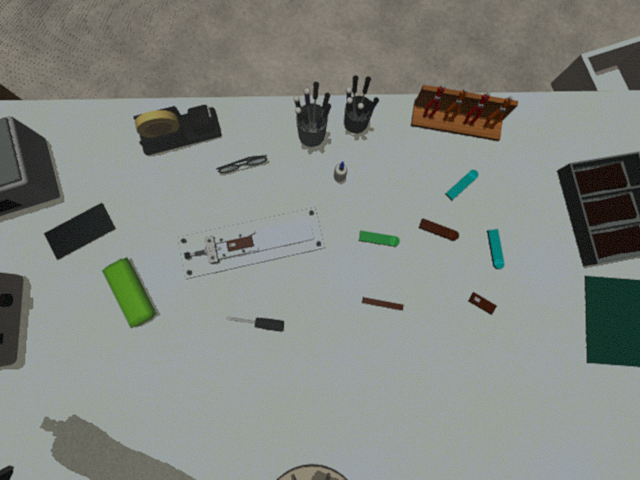

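View pics/scene0.png

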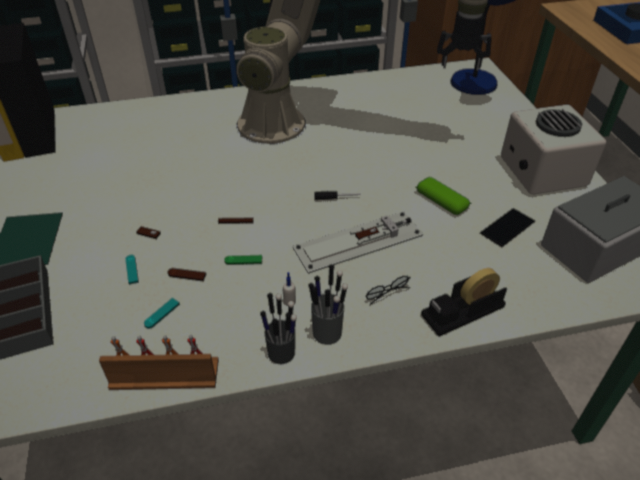

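The top view shows the tip half (rounded end to the right) at about (439,230). The jig runs from (322,228) to (182,260), with the stop at (211,250) on the left and the front half at (240,243). Spares are at (383,304) and (482,303), and the look-alikes are green and turquoise.

```bash
cat > h.py <<'E'
import numpy as np,cv2
def ray(c,uv,z):
    uv=np.atleast_2d(np.asarray(uv,float));K,R,t=c["K"],c["R"],c["t"]
    d=(np.linalg.inv(K)@np.c_[uv,np.ones(len(uv))].T).T@R; o=-R.T@t
    return o+d*((z-o[2])/d[:,2])[:,None]
def proj(c,X):
    p=np.atleast_2d(X)@c["R"].T+c["t"];p=p@c["K"].T;return p[:,:2]/p[:,2:]
def brown(c):
    h=cv2.cvtColor(c["color"],cv2.COLOR_RGB2HSV);return ((h[...,0]<15)&(h[...,1]>100)&(h[...,2]<160)).astype(np.uint8)*255
E
python3 - <<'E'
from h import *
for n in("top","scene"):
    c=dict(np.load(f"{n}0.npz"));m=brown(c)
    for k in cv2.findContours(m,0,2)[0]:
        if cv2.contourArea(k)>40:
            p=ray(c,k[:,0],0.01)[:,:2].astype(np.float32);r=cv2.minAreaRect(p*1000)
            if r[0][0]<850:print(n,cv2.boundingRect(k),np.round(r[0],1),np.round(r[1],1),round(r[2],1))
c=dict(np.load("top0.npz"))
print(ray(c,[[322,248],[183,278],[178,237],[317,208],[211,250]],0.008).round(3))
E
```

```text
top (363, 298, 40, 12) [ 455.3 -173.9] [91.5 10.4] 78.1
top (469, 293, 27, 21) [ 450.8 -404. ] [58.3 22.2] 57.1
top (227, 237, 26, 13) [603.  153.9] [20.4 56.4] 9.5
top (593, 226, 47, 31) [ 587.  -741.1] [ 55.9 115.2] 9.4
top (420, 219, 39, 21) [ 624.5 -316.4] [91.9 22.2] 67.6
top (584, 194, 52, 31) [ 663.9 -730.2] [ 57.  117.2] 10.3
top (575, 163, 52, 31) [ 741.  -718.6] [ 59.3 116.6] 10.8
scene (0, 319, 41, 20) [ 713.5 -693.5] [27.  84.8] 9.2
scene (0, 295, 39, 19) [ 637.3 -705.9] [32.4 83.8] 9.4
scene (0, 272, 38, 17) [ 557.9 -717.7] [28.2 84.5] 9.1
scene (168, 269, 37, 11) [ 628.  -319.4] [90.4 23.1] 67.5
scene (356, 230, 22, 9) [584.2 152.1] [19.7 56.9] 13.6
scene (138, 228, 21, 10) [ 454.8 -408. ] [58.  21.7] 56.3
scene (219, 219, 33, 4) [ 460.2 -178.3] [87.1 12. ] 77.1
scene (447, 48, 30, 13) [-298.6  791.4] [111.6 105.8] 69.2
scene (442, 38, 10, 11) [-406.2  771.6] [24.9 97.5] 49.5
scene (535, 27, 67, 88) [-112.1 1153.5] [192.1 671.4] 54.3
scene (483, 0, 82, 93) [-424.  1056.1] [288.7 896.8] 51.7
scene (406, 0, 52, 66) [-537.4  757.9] [181.6 664.9] 63.3
[[ 0.587 -0.039  0.008]
 [ 0.525  0.284  0.008]
 [ 0.621  0.298  0.008]
 [ 0.683 -0.029  0.008]
 [ 0.588  0.22   0.008]]
```

Request:
{"api": "carry_out", "payload": {"steps": [[0.4, -0.041, 0.0436, 0, 0, 0, 0], [0.4, -0.041, 0.0436, 0, 0, 0, 0], [0.4, -0.041, 0.0436, 0, 0, 0, 0], [0.4, -0.041, 0.0436, 0, 0, 0, 0], [0.4, -0.041, 0.0436, 0, 0, 0, 0], [0.4, -0.041, 0.0436, 0, 0, 0, 0], [0.4, -0.041, 0.0436, 0, 0, 0, 0], [0.4, -0.041, 0.0436, 0, 0, 0, 0], [0.4, -0.041, 0.0436, 0, 0, 0, 0], [0.4, -0.041, 0.0436, 0, 0, 0, 0], [0.4, -0.041, 0.0436, 0, 0, 0, 0], [0.4, -0.041, 0.0436, 0, 0, 0, 0], [0.4, -0.041, 0.0436, 0, 0, 0, 0], [0.4, -0.041, 0.0436, 0, 0, 0, 0], [0.4, -0.041, 0.0436, 0, 0, 0, 0], [0.4, -0.041, 0.0436, 0, 0, 0, 0]], "grip_force": 60}}

```text
clock: 2.1
tcp_pos: [0.6203, -0.3319, 0.2497]
orientation: [-0.0, 0.826, 0.563, 0.0]
wrist_force: [0.4, -0.9, 0.6]
finger_gap: 0.0597
```

Request:
{"api": "carry_out", "payload": {"steps": [[0.4, 0, 0, 0.011, 0, 0, 0.1764], [0.4, 0, 0, 0.011, 0, 0, 0.1764], [0.4, 0, 0, 0.011, 0, 0, 0.1764], [0.4, 0, 0, 0.011, 0, 0, 0.1764], [0.4, 0, 0, 0.011, 0, 0, 0.1764], [0.4, 0, 0, 0.011, 0, 0, 0.1764], [0.4, 0, 0, 0.011, 0, 0, 0.1764], [0.4, 0, 0, 0.011, 0, 0, 0.1764], [0.4, 0, 0, 0.011, 0, 0, 0.1764], [0.4, 0, 0, 0, 0, 0, 0]]}}

```text
clock: 3.35
tcp_pos: [0.619, -0.3295, 0.1495]
orientation: [-0.001, 0.981, -0.193, -0.002]
wrist_force: [0.1, -0.7, 0.8]
finger_gap: 0.0597
```

```bash
cat > look.py <<'E'
import sys
from h import *
from workcell import env
from scipy.spatial.transform import Rotation as Ro
n,tag=sys.argv[1:3];z=float(sys.argv[3])
s=env.get_state();w=s["orientation"];R=Ro.from_quat([*w[1:],w[0]]).as_matrix()
print(round(float(s["clock"]),2),s["tcp_pos"].round(4),"toolx yaw",np.degrees(np.arctan2(R[1,0],R[0,0])).round(2),"tz",R[:,2].round(4),"F",s["wrist_force"].round(1),"gap",round(float(s["finger_gap"]),4),s["joint_pos"].round(2))
c=env.read_camera(n);cv2.imwrite(f"pics/{tag}.png",c["color"][:,:,::-1]);np.savez(f"{tag}.npz",**c)
for k in cv2.findContours(brown(c),0,2)[0]:
    if cv2.contourArea(k)>400:
        r=cv2.minAreaRect((ray(c,k[:,0],z)[:,:2]*1000).astype(np.float32));print(cv2.boundingRect(k),np.round(r[0],1),np.round(r[1],1),round(r[2],2))
E
python3 look.py wrist w1 0.01
```

```text
3.35 [ 0.619  -0.3295  0.1495] toolx yaw -22.27 tz [-0.0028  0.002  -1.    ] F [ 0.1 -0.7  0.8] gap 0.0597 [-0.6   0.6   0.25  1.22  0.    1.36]
(311, 173, 27, 46) [ 629.6 -301.6] [35.6 20.9] 66.96
```

View pics/w1.png

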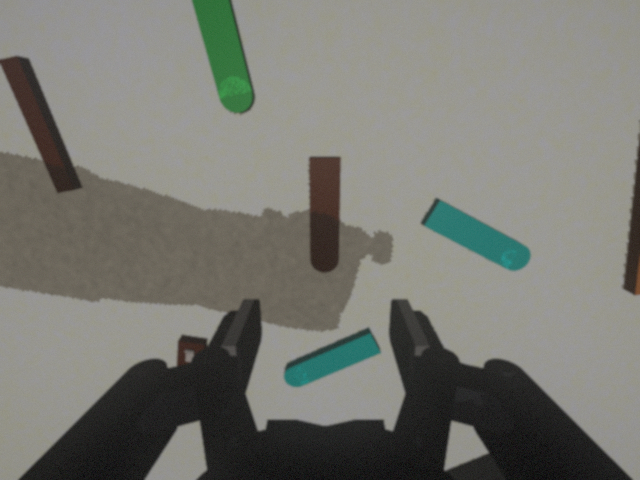

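The wrist view shows the tip half between the finger line: square end corners at (309,157) and (340,157), rounded end at (325,271), partly in the arm's shadow.

```bash
cat >> h.py <<'E'
def dark(c,lo=50):
    h=cv2.cvtColor(c["color"],cv2.COLOR_RGB2HSV);return ((h[...,1]>80)&((h[...,0]<15)|(h[...,0]>170))).astype(np.uint8)*255
E
python3 - <<'E'
from h import *
c=dict(np.load("w1.npz"))
for k in cv2.findContours(dark(c),0,2)[0]:
    if cv2.contourArea(k)>400:
        r=cv2.minAreaRect((ray(c,k[:,0],.01)[:,:2]*1000).astype(np.float32));print(cv2.boundingRect(k),np.round(r[0],1),np.round(r[1],1),round(r[2],2))
print(ray(c,[[309,157],[340,157],[325,271]],.01).round(4), (-c["R"].T@c["t"]).round(3))
E
```

```text
(311, 223, 27, 48) [ 613.1 -341.1] [41.4 21.6] 66.96
(310, 158, 29, 64) [ 631.2 -297.4] [49.5 22.3] 66.9
(0, 58, 63, 111) [ 455.3 -166.8] [76.3 13.2] 78.19
[[ 0.6302 -0.2696  0.01  ]
 [ 0.6519 -0.2785  0.01  ]
 [ 0.6057 -0.3614  0.01  ]] [ 0.651 -0.252  0.274]
```

Request:
{"api": "carry_out", "payload": {"steps": [[0.4, -0.0005, 0.0024, 0.03, 0, 0, 0], [0.4, 0, 0, 0.03, 0, 0, 0], [0.4, 0, 0, 0.03, 0, 0, 0], [0.4, 0, 0, 0.025, 0, 0, 0], [0.4, 0, 0, 0.0125, 0, 0, 0], [0.4, 0, 0, 0, 0, 0, 0], [-1, 0, 0, 0, 0, 0, 0], [-1, 0, 0, 0, 0, 0, 0], [-1, 0, 0, 0, 0, 0, 0], [-1, 0, 0, 0, 0, 0, 0], [-1, 0, 0, 0, 0, 0, 0]], "grip_force": 60}}

```text
clock: 4.78
tcp_pos: [0.6194, -0.3327, 0.0256]
orientation: [0.001, 0.981, -0.194, 0.001]
wrist_force: [-0.8, 0.3, 5.7]
finger_gap: 0.0211
```

```bash
python3 look.py wrist w2 0.01
```

```text
4.78 [ 0.6194 -0.3327  0.0256] toolx yaw -22.37 tz [ 0.0024 -0.0016 -1.    ] F [-0.8  0.3  5.7] gap 0.0211 [-0.61  0.69  0.08  0.96  0.    1.35]
(301, 265, 48, 104) [ 617.6 -336.2] [56. 23.] 68.91
(296, 180, 55, 90) [ 635.1 -293.8] [40.2 22.6] 68.85
```

View pics/w2.png

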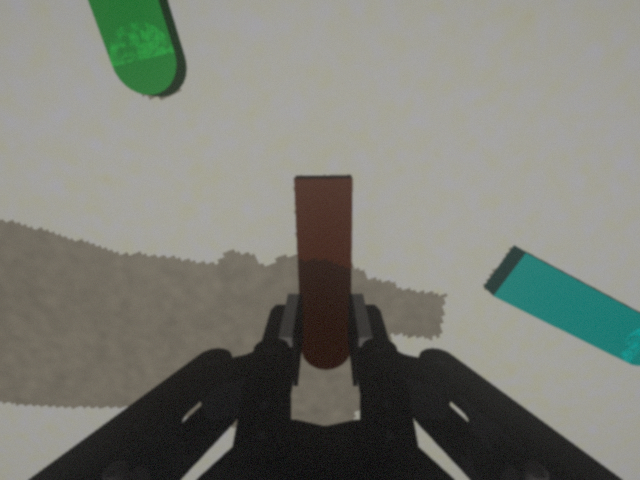

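The bar sits square between the pads. Its square end is at row 178 and its rounded end is at (325,367), just behind the pads. I'll lift it and carry it to the jig.

Request:
{"api": "carry_out", "payload": {"steps": [[-1, 0, 0, -0.02, 0, 0, 0], [-1, 0, 0, -0.03, 0, 0, 0], [-1, 0, 0, -0.03, 0, 0, 0], [-1, -0.0219, -0.0553, 0, 0, 0, 0], [-1, -0.0219, -0.0553, 0, 0, 0, 0], [-1, -0.0219, -0.0553, 0, 0, 0, 0], [-1, -0.0219, -0.0553, 0, 0, 0, 0], [-1, -0.0219, -0.0553, 0, 0, 0, 0], [-1, -0.0219, -0.0553, 0, 0, 0, 0], [-1, 0, 0, 0, 0, 0, -0.145], [-1, 0, 0, 0, 0, 0, -0.145], [-1, 0, 0, 0, 0, 0, -0.145], [-1, 0, 0, 0, 0, 0, -0.145], [-1, 0, 0, 0, 0, 0, 0], [-1, 0, 0, 0, 0, 0, 0]]}}

```text
clock: 6.7
tcp_pos: [0.6234, 0.0247, 0.1039]
orientation: [-0.0, 0.996, 0.093, 0.0]
wrist_force: [0.0, 0.7, -0.5]
finger_gap: 0.0211
```

```bash
python3 look.py wrist w3 0.026; python3 -c "
from workcell import env;import cv2,numpy as np
c=env.read_camera('top');np.savez('t3.npz',**c);cv2.imwrite('pics/t3.png',c['color'][:,:,::-1])
c=env.read_camera('scene');np.savez('s3.npz',**c)"
```

```text
6.7 [0.6234 0.0247 0.1039] toolx yaw 10.71 tz [ 2.e-04  1.e-04 -1.e+00] F [ 0.   0.7 -0.5] gap 0.0211 [-0.09  0.48 -0.07  1.02  0.    1.29]
(296, 179, 55, 185) [625.2  11.6] [ 33.2 131.9] 11.53
(301, 0, 46, 93) [599.9 143.7] [22.8 42.7] 10.72
```

View pics/w3.png

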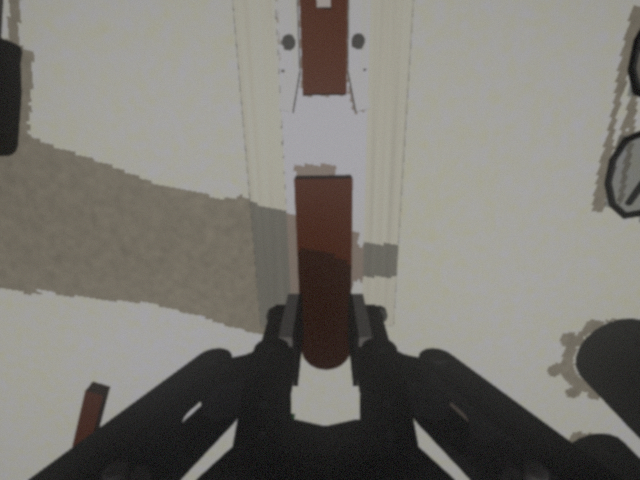

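The bar's square end is at row 178, cols 295–352. The front half's rear face is at row 96, cols 303–347, between the rails, with the flare just behind it.

```bash
cat > fit.py <<'E'
import sys
from h import *
def edges(c,m,r0,r1,z,cols=(250,400)):
    L=[];R_=[]
    for r in range(r0,r1,2):
        x=np.where(m[r,cols[0]:cols[1]])[0]+cols[0]
        if len(x)>8: L.append((x[0]-.0,r+.5));R_.append((x[-1]+1.,r+.5))
    out=[]
    for P in(L,R_):
        w=ray(c,P,z)[:,:2]; v=cv2.fitLine((w*1000).astype(np.float32),cv2.DIST_HUBER,0,.01,.01).ravel()
        if v[1]<0:v[:2]*=-1
        out.append((np.degrees(np.arctan2(v[1],v[0])),v[2:],v[:2]))
    return out
def end(c,m,r0,r1,z,sign,cols):
    # average row of an end edge, subpixel by column
    rr=[]
    for q in range(*cols,2):
        y=np.where(m[r0:r1,q])[0]+r0
        if len(y): rr.append((q+.5,(y[0] if sign<0 else y[-1]+1)))
    rr=np.array(rr,float);rr[:,1]=np.median(rr[:,1]);return ray(c,rr,z)[:,:2].mean(0)*1000
E
python3 - <<'E'
from fit import *
c=dict(np.load("w3.npz"));m=dark(c)
for nm,a in(("front",(20,90,.026)),("bar",(190,290,.0883))):
    e=edges(c,m,*a);d=e[0][2];n=np.array([-d[1],d[0]])
    print(nm,[round(x[0],2) for x in e],[x[1].round(1) for x in e],"width",((e[1][1]-e[0][1])@n).round(2))
print("front end",end(c,m,60,110,.026,1,(306,344)).round(1),"bar end",end(c,m,165,200,.0883,-1,(300,348)).round(1))
g=cv2.cvtColor(c["color"],cv2.COLOR_RGB2GRAY)
print(g[150,225:425].tolist());print(g[60,270:380].tolist())
E
```

```text
front [np.float32(101.71), np.float32(100.01)] [array([589.1, 141. ], dtype=float32), array([611.6, 145.7], dtype=float32)] width -22.93
bar [np.float32(101.6), np.float32(102.16)] [array([605.4,  55.2], dtype=float32), array([626.5,  67. ], dtype=float32)] width -23.04
front end [604.4 122.3] bar end [611.   85.7]
[162, 163, 163, 164, 162, 161, 163, 162, 161, 163, 161, 162, 162, 162, 161, 164, 161, 161, 162, 153, 140, 142, 152, 157, 157, 161, 164, 163, 163, 161, 160, 159, 158, 158, 161, 163, 162, 162, 163, 163, 162, 163, 162, 162, 161, 160, 159, 160, 162, 162, 162, 160, 161, 161, 160, 161, 159, 161, 163, 162, 163, 162, 161, 165, 163, 161, 163, 162, 162, 163, 161, 163, 165, 161, 161, 161, 162, 164, 164, 160, 162, 164, 163, 163, 162, 161, 162, 164, 165, 163, 163, 162, 166, 162, 163, 160, 162, 162, 163, 163, 162, 163, 162, 162, 164, 162, 163, 163, 162, 160, 162, 161, 165, 162, 162, 161, 163, 163, 163, 163, 162, 162, 164, 163, 163, 164, 163, 163, 162, 161, 164, 162, 164, 164, 164, 162, 165, 161, 162, 162, 162, 162, 159, 162, 160, 159, 158, 152, 154, 156, 158, 158, 160, 163, 163, 161, 158, 158, 158, 158, 159, 160, 161, 160, 159, 157, 153, 155, 151, 152, 154, 157, 157, 160, 160, 160, 163, 156, 151, 152, 160, 161, 159, 163, 161, 161, 163, 161, 160, 162, 162, 161, 161, 163, 162, 161, 163, 163, 162, 162]
[161, 159, 160, 161, 160, 159, 162, 158, 157, 153, 155, 158, 161, 162, 159, 160, 159, 160, 159, 162, 160, 160, 162, 159, 161, 160, 159, 154, 139, 117, 107, 95, 79, 70, 66, 65, 68, 65, 63, 67, 66, 64, 64, 63, 65, 61, 63, 65, 67, 69, 63, 63, 64, 66, 63, 65, 65, 62, 62, 66, 65, 67, 65, 63, 64, 67, 62, 61, 67, 63, 63, 61, 65, 66, 65, 73, 82, 101, 127, 150, 161, 161, 158, 161, 158, 160, 159, 161, 161, 160, 162, 161, 162, 158, 158, 159, 158, 162, 161, 161, 159, 161, 159, 158, 160, 155, 156, 159, 156, 154]
```

Request:
{"api": "carry_out", "payload": {"steps": [[-1, -0.0007, -0.013, 0.01, 0, 0, 0.018], [-1, 0, -0.012, 0.02, 0, 0, 0], [-1, 0, 0, 0.015, 0, 0, 0], [-1, 0, 0, 0.009, 0, 0, 0], [-1, 0, 0, 0, 0, 0, 0]]}}

```text
clock: 7.48
tcp_pos: [0.6177, 0.0487, 0.049]
orientation: [-0.0, 0.996, 0.085, -0.001]
wrist_force: [0.8, -0.6, -0.9]
finger_gap: 0.0214
```

```bash
python3 look.py wrist w4 0.026
python3 - <<'E'
from fit import *
c=dict(np.load("w4.npz"));m=dark(c)
cols=np.where(m[:,323])[0];print("runs at col 323",[ (a[0],a[-1]) for a in np.split(cols,np.where(np.diff(cols)>1)[0]+1) if len(a)>4])
E
```

```text
7.47 [0.6177 0.0487 0.049 ] toolx yaw 9.78 tz [-0.0014  0.     -1.    ] F [ 0.8 -0.6 -0.9] gap 0.0214 [-0.05  0.52 -0.15  0.9  -0.    1.35]
(296, 179, 55, 189) [615.1  60.3] [24.7 98.6] 10.56
(289, 0, 63, 146) [599.  148.2] [23.  51.6] 11.22
runs at col 323 [(np.int64(39), np.int64(145)), (np.int64(179), np.int64(301)), (np.int64(303), np.int64(331)), (np.int64(333), np.int64(367))]
```

View pics/w4.png

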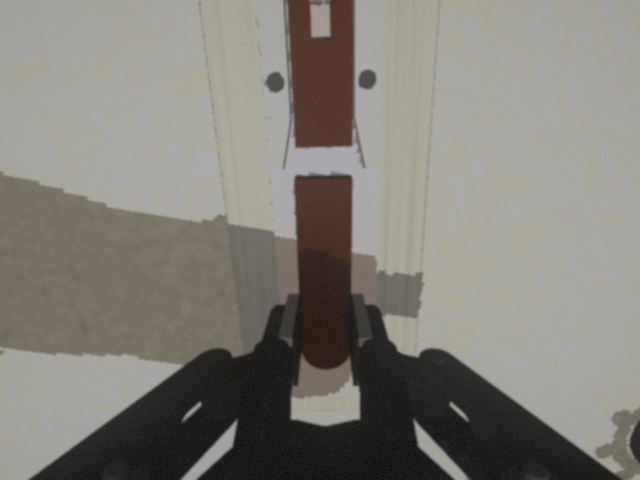

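The front half's rear end is at row 146, cols 294–352. The bar's square end is at row 178, cols 296–352, and the flare tips are at (284,167) and (364,167). It's well lined up, so I'll measure the remaining offsets.

Run:
```python
from fit import *
c=dict(np.load("w4.npz"));m=dark(c)
u=np.array([np.cos(np.radians(100.8)),np.sin(np.radians(100.8))]);v=np.array([-u[1],u[0]])
for nm,a in(("front",(50,140,.026)),("bar",(190,290,.0334))):
    e=edges(c,m,*a);print(nm,[round(float(x[0]),2) for x in e],"width",((e[1][1]-e[0][1])@v).round(2))
f=end(c,m,100,165,.026,1,(298,348));b=end(c,m,165,200,.0334,-1,(300,348))
print(f.round(1),b.round(1),"along,lat",((b-f)@u).round(1),((b-f)@v).round(1))
p=ray(c,[[284,167],[364,167],[291,115],[353.5,117]],.024)[:,:2]*1000
print("flare rel front end",np.c_[(p-f)@u,(p-f)@v].round(1))
q=ray(c,[[273,235],[377,235]],.016)[:,:2]*1000;print("bed edges lat",((q-f)@v).round(1))
```

```text
front [101.4, 101.28] width -23.26
bar [100.45, 100.45] width -22.81
[603.8 122.3] [606.4 109.9] along,lat -12.6 -0.2
flare rel front end [[ -8.6  16.8]
 [ -9.2 -17.7]
 [ 12.4  12.7]
 [ 11.2 -13. ]]
bed edges lat [ 25.  -25.6]
```

Request:
{"api": "carry_out", "payload": {"steps": [[-1, 0.0004, 0, 0.004, 0, 0, -0.007], [-1, 0, 0, 0.0035, 0, 0, 0], [-1, 0, 0, 0, 0, 0, 0]]}}

```text
clock: 7.9
tcp_pos: [0.6184, 0.0492, 0.0421]
orientation: [-0.0, 0.996, 0.089, -0.0]
wrist_force: [-0.1, 0.6, -0.6]
finger_gap: 0.0212
```

Request:
{"api": "carry_out", "payload": {"steps": [[-1, 0, -0.004, 0, 0, 0, 0], [-1, 0, -0.003, 0, 0, 0, 0], [-1, 0, -0.002, 0, 0, 0, 0], [-1, 0, 0, 0, 0, 0, 0]]}}

```text
clock: 8.4
tcp_pos: [0.6169, 0.0584, 0.0424]
orientation: [-0.0, 0.996, 0.089, 0.0]
wrist_force: [-0.3, -0.4, -0.6]
finger_gap: 0.0211
```

```bash
cat > rel.py <<'E'
import sys
from fit import *
tag=sys.argv[1];zt=float(sys.argv[2]);c=dict(np.load(tag+".npz"));m=dark(c)
u=np.array([np.cos(np.radians(100.8)),np.sin(np.radians(100.8))]);v=np.array([-u[1],u[0]])
cols=np.where(m[:,323])[0];print([(int(a[0]),int(a[-1])) for a in np.split(cols,np.where(np.diff(cols)>1)[0]+1) if len(a)>4])
for nm,a in(("front",(50,140,.026)),("bar",(190,290,zt))):
    e=edges(c,m,*a);print(nm,[round(float(x[0]),2) for x in e],"centre lat",((e[0][1]+e[1][1])/2@v).round(2),"at along",((e[0][1]+e[1][1])/2@u).round(1))
E
python3 look.py wrist w5 0.026; python3 rel.py w5 0.026
```

```text
8.4 [0.6169 0.0584 0.0424] toolx yaw 10.25 tz [ 1.e-04  1.e-04 -1.e+00] F [-0.3 -0.4 -0.6] gap 0.0211 [-0.04  0.53 -0.16  0.88  0.    1.36]
(300, 263, 50, 105) [617.5  54.8] [23.1 56.7] 10.53
(296, 178, 55, 86) [608.3 101.1] [22.7 38. ] 10.63
(287, 0, 66, 172) [598.5 151.7] [23.3 59.3] 11.51
[(0, 17), (64, 170), (178, 252), (254, 262), (264, 274), (276, 308), (310, 325), (327, 339), (341, 367)]
front [101.31, 101.8] centre lat -616.51 at along 36.8
bar [101.26, 100.62] centre lat -616.77 at along -19.7
```

Request:
{"api": "carry_out", "payload": {"steps": [[-1, 0, 0, 0.001, 0, 0, 0], [-1, 0, -0.0015, 0, 0, 0, 0], [-1, 0, -0.0015, 0, 0, 0, 0], [-1, 0, -0.001, 0, 0, 0, 0], [-1, 0, -0.001, 0, 0, 0, 0], [-1, 0, 0, 0, 0, 0, 0]]}}

```text
clock: 9.2
tcp_pos: [0.6165, 0.0629, 0.0416]
orientation: [0.0, 0.996, 0.089, 0.0]
wrist_force: [1.0, -3.0, 3.6]
finger_gap: 0.0217
```

```bash
python3 look.py wrist w6 0.026; python3 rel.py w6 0.026
```

```text
9.2 [0.6165 0.0629 0.0416] toolx yaw 10.22 tz [ 9.e-04 -2.e-04 -1.e+00] F [ 1.  -3.   3.6] gap 0.0217 [-0.03  0.53 -0.16  0.88 -0.    1.36]
(300, 264, 50, 104) [617.2  59.6] [23.1 55.9] 10.24
(287, 8, 66, 256) [601.9 134.9] [23.3 97.1] 11.16
[(8, 25), (71, 264), (270, 302), (304, 367)]
front [101.08, 101.72] centre lat -616.68 at along 40.2
bar [101.29, 100.77] centre lat -617.18 at along -17.9
```

View pics/w6.png

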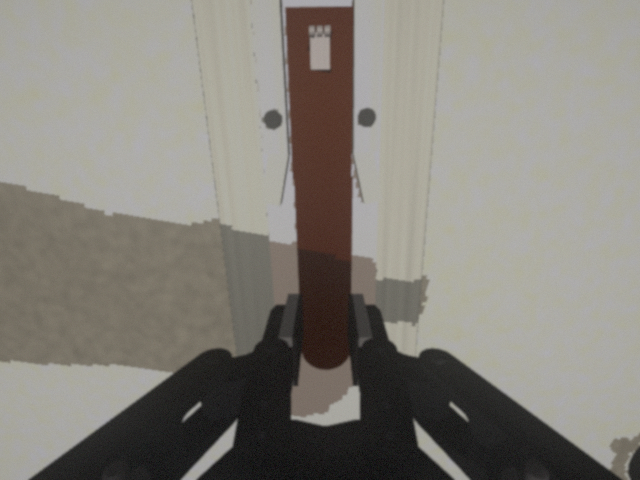

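The ends are butted with no visible gap. The bar and front half form one brown run from row 8 to row 367, with the joint near row 178. Now I'll push slowly.

Request:
{"api": "carry_out", "payload": {"steps": [[-1, 0, -0.002, 0, 0, 0, 0], [-1, 0, -0.002, 0, 0, 0, 0], [-1, 0, -0.002, 0, 0, 0, 0], [-1, 0, -0.002, 0, 0, 0, 0], [-1, 0, -0.002, 0, 0, 0, 0], [-1, 0, 0, 0, 0, 0, 0]]}}

```text
clock: 10.0
tcp_pos: [0.6145, 0.073, 0.0416]
orientation: [0.0, 0.996, 0.089, 0.0]
wrist_force: [1.3, -3.2, 4.2]
finger_gap: 0.0216
```

Request:
{"api": "carry_out", "payload": {"steps": [[-1, 0, -0.0015, 0, 0, 0, 0], [-1, 0, -0.0015, 0, 0, 0, 0], [-1, 0, -0.001, 0, 0, 0, 0], [-1, 0, -0.001, 0, 0, 0, 0], [-1, 0, 0, 0, 0, 0, 0]]}}

```text
clock: 10.62
tcp_pos: [0.6138, 0.0769, 0.0416]
orientation: [0.001, 0.996, 0.089, 0.0]
wrist_force: [1.4, -7.3, 4.6]
finger_gap: 0.0211
```

```bash
python3 look.py wrist w7 0.026; python3 rel.py w7 0.026
```

```text
10.62 [0.6138 0.0769 0.0416] toolx yaw 10.19 tz [ 9.e-04 -2.e-03 -1.e+00] F [ 1.4 -7.3  4.6] gap 0.0211 [-0.    0.53 -0.16  0.88 -0.    1.39]
(300, 256, 50, 112) [613.8  75.4] [22.6 59.8] 10.51
(287, 8, 65, 255) [599.3 149.1] [23.2 96.8] 11.3
[(7, 25), (72, 258), (260, 294), (296, 368)]
front [100.8, 100.79] centre lat -616.66 at along 53.3
bar [101.32, 100.77] centre lat -617.26 at along -5.3
```

Request:
{"api": "carry_out", "payload": {"steps": [[-1, 0, -0.001, 0, 0, 0, 0], [-1, 0, -0.001, 0, 0, 0, 0], [-1, 0, -0.001, 0, 0, 0, 0], [-1, 0, -0.001, 0, 0, 0, 0], [-1, 0, -0.001, 0, 0, 0, 0], [-1, 0, 0, 0, 0, 0, 0]]}}

```text
clock: 11.42
tcp_pos: [0.6131, 0.081, 0.0416]
orientation: [0.002, 0.996, 0.089, 0.0]
wrist_force: [1.2, -9.2, 4.2]
finger_gap: 0.0211
```

Request:
{"api": "carry_out", "payload": {"steps": [[-1, 0, -0.0005, 0, 0, 0, 0], [-1, 0, -0.0005, 0, 0, 0, 0], [-1, 0, -0.0005, 0, 0, 0, 0], [-1, 0, 0, 0, 0, 0, 0]]}}

```text
clock: 11.92
tcp_pos: [0.6129, 0.0822, 0.0416]
orientation: [0.002, 0.996, 0.088, 0.0]
wrist_force: [1.5, -9.0, 4.5]
finger_gap: 0.0208
```

Request:
{"api": "carry_out", "payload": {"steps": [[-1, 0, -0.0005, 0, 0, 0, 0], [-1, 0, -0.0005, 0, 0, 0, 0], [-1, 0, 0, 0, 0, 0, 0]]}}

```text
clock: 12.3
tcp_pos: [0.6127, 0.083, 0.0416]
orientation: [0.002, 0.996, 0.088, 0.0]
wrist_force: [1.1, -9.8, 4.0]
finger_gap: 0.0211
```

Request:
{"api": "carry_out", "payload": {"steps": [[-1, 0, -0.0005, 0, 0, 0, 0], [-1, 0, -0.0005, 0, 0, 0, 0], [-1, 0, 0, 0, 0, 0, 0]]}}

```text
clock: 12.68
tcp_pos: [0.6126, 0.0839, 0.0416]
orientation: [0.002, 0.996, 0.088, 0.0]
wrist_force: [1.9, -9.4, 4.9]
finger_gap: 0.021
```

Request:
{"api": "carry_out", "payload": {"steps": [[-1, 0, -0.0005, 0, 0, 0, 0], [-1, 0, -0.0005, 0, 0, 0, 0], [-1, 0, 0, 0, 0, 0, 0]]}}

```text
clock: 13.05
tcp_pos: [0.6125, 0.0847, 0.0416]
orientation: [0.002, 0.996, 0.088, 0.0]
wrist_force: [1.6, -10.8, 5.3]
finger_gap: 0.0212
```

Request:
{"api": "carry_out", "payload": {"steps": [[-1, 0, -0.0005, 0, 0, 0, 0], [-1, 0, -0.0005, 0, 0, 0, 0], [-1, 0, 0, 0, 0, 0, 0]]}}

```text
clock: 13.42
tcp_pos: [0.6123, 0.0855, 0.0416]
orientation: [0.003, 0.996, 0.088, 0.0]
wrist_force: [1.8, -12.1, 4.7]
finger_gap: 0.021
```

```bash
python3 look.py wrist w8 0.026; python3 rel.py w8 0.026
```

```text
13.43 [0.6123 0.0855 0.0416] toolx yaw 10.12 tz [ 0.0014 -0.0052 -1.    ] F [  1.8 -12.1   4.7] gap 0.021 [ 0.01  0.53 -0.16  0.88 -0.01  1.41]
(300, 253, 50, 116) [612.1  84.3] [23. 62.] 11.47
(284, 6, 67, 259) [597.6 157.5] [23.2 98. ] 11.52
[(7, 24), (71, 263), (265, 352), (354, 368)]
front [101.32, 101.58] centre lat -616.61 at along 64.0
bar [101.36, 100.81] centre lat -617.37 at along 8.4
```

Request:
{"api": "carry_out", "payload": {"steps": [[-1, 0, -0.0005, 0, 0, 0, 0], [-1, 0, -0.0005, 0, 0, 0, 0], [-1, 0, 0, 0, 0, 0, 0]]}}

```text
clock: 13.85
tcp_pos: [0.6122, 0.086, 0.0416]
orientation: [0.003, 0.996, 0.088, 0.0]
wrist_force: [1.6, -13.0, 3.8]
finger_gap: 0.0213
```

Request:
{"api": "carry_out", "payload": {"steps": [[-1, 0, -0.0005, 0, 0, 0, 0], [-1, 0, -0.0005, 0, 0, 0, 0], [-1, 0, 0, 0, 0, 0, 0]]}}

```text
clock: 14.22
tcp_pos: [0.6122, 0.0861, 0.0416]
orientation: [0.004, 0.996, 0.088, 0.0]
wrist_force: [1.9, -16.3, 4.3]
finger_gap: 0.0213
```

Request:
{"api": "carry_out", "payload": {"steps": [[-1, 0, -0.0005, 0, 0, 0, 0], [-1, 0, -0.0005, 0, 0, 0, 0], [-1, 0, 0, 0, 0, 0, 0]]}}

```text
clock: 14.6
tcp_pos: [0.6122, 0.0862, 0.0416]
orientation: [0.005, 0.996, 0.087, 0.001]
wrist_force: [2.8, -19.1, 4.5]
finger_gap: 0.0213
```

Request:
{"api": "carry_out", "payload": {"steps": [[-1, 0, -0.0005, 0, 0, 0, 0], [-1, 0, -0.0005, 0, 0, 0, 0], [-1, 0, 0, 0, 0, 0, 0], [-1, 0, 0, 0, 0, 0, 0], [-1, 0, 0, 0, 0, 0, 0]]}}

```text
clock: 15.22
tcp_pos: [0.6122, 0.0862, 0.0416]
orientation: [0.006, 0.996, 0.087, 0.001]
wrist_force: [3.1, -21.1, 4.1]
finger_gap: 0.0207
```

```bash
python3 look.py wrist w9 0.026; python3 rel.py w9 0.026
python3 - <<'E'
import cv2,numpy as np
from workcell import env
c=env.read_camera("top")["color"][:,:,::-1];a=cv2.resize(c[200:300,160:340],None,fx=4,fy=4,interpolation=2)
w=cv2.resize(cv2.imread("pics/w9.png")[0:300,230:420],None,fx=.0+400/300,fy=400/300)
h=np.zeros((400,a.shape[1]+0,3),np.uint8);cv2.imwrite("pics/f9.png",np.vstack([a[40:260],cv2.resize(cv2.imread("pics/w9.png"),(507,380))[:, :].copy() if 0 else cv2.copyMakeBorder(cv2.resize(cv2.imread("pics/w9.png"),(507,380)),0,0,0,a.shape[1]-507,0)]))
E
```

```text
15.22 [0.6122 0.0862 0.0416] toolx yaw 9.98 tz [ 0.002  -0.0112 -0.9999] F [  3.1 -21.1   4.1] gap 0.0207 [ 0.02  0.53 -0.16  0.88 -0.01  1.41]
(283, 6, 68, 363) [603.1 130.1] [ 23.7 154.5] 11.2
[(7, 24), (71, 277), (279, 312), (314, 368)]
front [101.25, 101.28] centre lat -616.57 at along 65.2
bar [101.03, 100.33] centre lat -617.42 at along 5.6
```

View pics/f9.png

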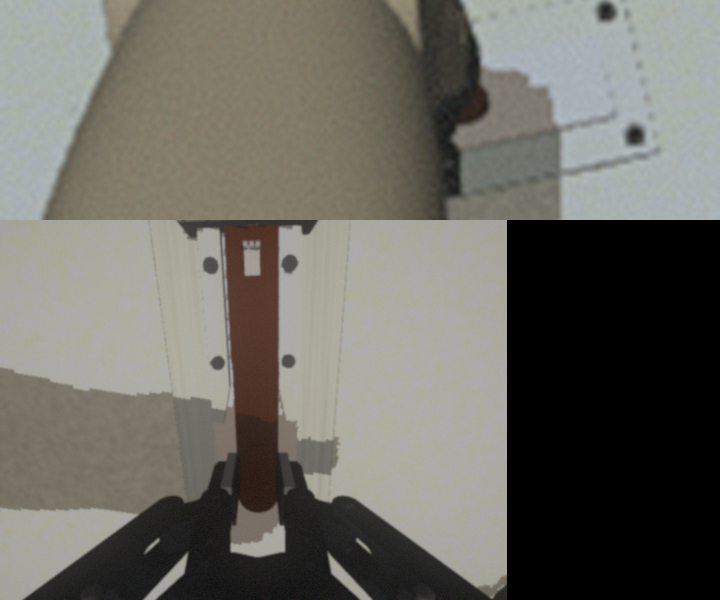

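The stop's dark edge now meets the front half's leading end (row 6 of the wrist view). The pair is one unbroken run, the pads haven't slipped on the bar, and the push is steady at about 21 N.

```bash
python3 -c "
from workcell import env
s=env.get_state();print(s['clock'],s['wrist_force'].round(1),s['qvel'].round(3));print(env.hand_in())"
```

```text
15.325 [  2.8 -21.3   3.4] [-0.001 -0.     0.001  0.001 -0.002  0.001]
the job is handed in; nothing more can be done
None
```

I picked up the tip half, laid it on the bed and butted it square against the front half. I then pushed the pair in 0.5–2 mm steps until the front half stopped on the steel stop, and handed in at 15.3 s, still gripping and pushing.

**On the stop:** The tool advanced only about 0.2 mm over the last 3 mm commanded, while the push rose from 13 to 21 N. It held steady at about 21 N, with joint speeds near zero. Roughly 3 N of that was bed friction, and the spring takes about 9 N.

**Joint:** The last wrist picture shows no gap between the halves and the front half's leading end against the stop's edge. Measured angles were about 101.3° for the front half and 100.7° for the tip half, a difference of about 0.6° against a limit of 2.9°. The two centre lines differ by about 0.8 mm.

**Not confirmed:**
- I couldn't read the plunger travel or the force on the stop directly; both are inferred from the stall and the push force.
- The last top view was blocked by the arm, so seating was judged from the wrist camera alone.
- The tool tilted about 0.01 rad under load.
- The gripper reads a 21 mm opening on the 24 mm bar, but the bar did not slip.
- I didn't re-measure the other objects at the end; the arm was never brought down near them.

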